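# Slide the candle sheet onto the right rails of the cooling rack

### The arm

A 6-joint arm with a two-finger parallel gripper is mounted at the origin on the work surface. World frame = base frame: x ahead of the robot, y to its left, z up, the work surface at z = 0. Lengths are in m, angles in rad, forces in N, time in s.
With the tool pointing down it reaches from about 0.275 to 0.725 m from the base axis. Payload 15.9 kg.
Tool frame: the origin (TCP) lies on the centre line of the jaws, within the pads' length; the fingertips stand 25 mm ahead of it and the grasp point (between the pads) lies 6 mm ahead of it; z points along the fingers, x is the direction in which the jaws open and shut, and the axes are right-handed (so a half turn about z gives the same grasp; the last joint's range is limited). The gripper opens to 85 mm and grips with 20 to 120 N. Pads are 22 mm wide; open, the fingers measure 114 mm over their backs; the gripper's body (76 mm by 85 mm) begins 54 mm behind the grasp point. The pads swing forward as they close: fully open they stand 13 mm farther back than shut.
Start: joints at [-1.312, 0.213, -0.034, 1.323, 0, 1.571], TCP at [0.128, -0.483, 0.236] pointing down, gripper open.
Joint ranges: [-2.98, 2.98], [-0.74, 1.72], [-1.14, 1.35], [-2.1, 2.04], [-1.57, 1.44], [-3.14, 3.14]. Speed limits (rad/s): [1.89, 1.89, 2.39, 2.57, 3.14, 3.14].

### API

Orientations are given as a rotation vector (axis times angle).
In Python, from rig import monitor, read_camera, workorder, regions_of gives the robot as it stands.
- The arm moves only by the tool play_rows, never from a script. Its arguments are lists of equal length, an entry for each row: "claw": the closure in counts, from 0 (fully open) to 255 (shut); "delta_pos": the shift along the tool's x, y, z each as a share of 0.3 m, from -1 to 1, a list of three; "dr": the turn, a rotation vector about the tool's x, y, z each as a share of 2 rad, from -1 to 1, a list of three. A call has 1 to 10 rows; each row is the pose to reach, as a shift and turn from the pose commanded when the call began, along the tool's axes at that moment; what a row does not reach only later rows make up. A row lasts 1/10 s, in which the tool goes at most 50 mm and 8.59 degrees, less where a joint would pass 70% of its speed; a pose out of reach is approached as far as the arm can. A call with a number of a shift or a turn outside -1 to 1 is refused whole. A call with a gripper value outside its range is refused whole. The fingers move at their own pace and stop on an object; "force" is the grip in N (left out, the last holds). Time passes only in rows, so rows that repeat a pose let the fingers close. It gives the time, the measured TCP pose, the force and the opening at its end, in the units of the state.
- monitor.observe(): the state, without advancing time (a new reading comes with each control period).
- read_camera(name): name is "scene" or "top" or "wrist"; returns a dict with "frame" (480x640x3 uint8, red, green, blue), "depth" (480x640 float32, m along the optical axis (not along the pixel's ray), 0 where there is no reading), "K" (3x3 intrinsics, pixels), "R" (3x3) and "t" (3): a world point X has camera coordinates R X + t; the wrist camera has in their place "hand_eye" (4x4, takes a point from camera to tool coordinates, whose origin is the TCP and whose axes are the tool frame's). Camera axes: x right, y down, z forward; pixel columns grow to the right and rows downward; lengths in m; the calibration is good to about 2 mm. The wrist camera is an equidistant fisheye: a pixel r from the principal point sees the ray r / f radians off the axis. A picture is of the moment at which its call begins: read the wrist's pose just before it.
- workorder.finish_job(): hands the job in, once; it reports no verdict.
Trained networks look in the newest picture that a camera, given by its name, has taken for a name from the list of things; names that differ only in an ending like _2 or _b are one class to them, and where a whole thing is asked for, a point or a joint stands for the part that bears it (a point fixed in the world has none). Each returns a list of dicts, best first, with "confidence" (0 to 1); they miss things now and then, are a little off and sometimes report something else, mostly with a low value. They report only what shows in the picture. A call takes as long as a camera call.
- regions_of(camera, name): "mask" (480x640 bool, what is visible of it) and "centre" ([row, column] in pixels, amid what is visible of it).
The state is a dict: "time": time; "joint_positions": joint angles; "qd": joint speeds; "tau": joint torques, N m; "tcp_pos": TCP position; "tcp_rot": TCP orientation; "ft_force": force on the tool from outside, world axes, zero at the start; "wrist_torque": the same for the moment, N m; "grip_width": opening from 0.0 (shut) to 1.0 (fully open).
Only numpy, scipy, OpenCV 4.12 (cv2) and the standard library are available. Lean on these libraries where they do the work, as an engineer would, in place of code of your own. Each camera call takes 0.05 s, during which the arm holds its last target.

### The job

Pick up the sheet of red candles by its black handle and slide it, candles up, into the bay of the cooling rack that wears the green tag: of the two free rail pairs there, take the one that leaves an empty pair between it and the yellow-candle sheet already in that bay. Push it fully home, until you feel it bear with a definite but gentle push (around 10 N for half a second) on the rubber stop at the back; then let go and leave it lying level against the stop. Do not force it against the rack, and leave the yellow-candle sheets, the tape roll and the wick spool alone.

Things in the scene. Friction and masses are not known exactly. Their poses are not given: they have to be found in the camera images.
- sheet: The loose sheet to load: aluminium, 4 mm thick, 0.3 kg, with six red candles fixed on it (tops 17 mm above the underside). Origin: underside, centre of the 130 (x) x 150 (y) mm main plate; z up, +x is the way it slides in. The leading 14 mm (+x end) are only 140 mm wide. At the -x end a tongue 60 mm wide, 4 mm thick, runs on to x = -160 mm and carries the black handle.
- sheet_grip (a point): Middle of the black handle, where to grip: an upright block 40 mm long (x), 12 mm thick (y), top 52 mm above the sheet's underside. This point is 135 mm behind (-x of) the sheet's origin, 33 mm above the underside. Axes as the sheet's. Grip across the 12 mm thickness, from above.
- sheet_edge (a point): Middle of the leading edge of the sheet, on the underside, 65 mm ahead (+x) of the sheet's origin. Axes as the sheet's.
- rack: Fixed metal cooling rack, 140 (x) x 389 (y) x 206 (z) mm, open at front and back. Origin: centre of its footprint at bench height; front at x = -70 mm, sheets slide in along its +x. Two bays, centred at y = +95 and -95 mm, each with three rail pairs. A top bar crosses the front, 196 to 206 mm above the bench. At home the sheet's handle stays 70 to 95 mm in front of the rack.
- bay_mouth (a point): Middle of the front of the rack's y = +95 mm bay, at bench height (the other bay is alike, 190 mm to -y). The ledges on which a sheet's underside lies are 60, 115 and 170 mm above the bench. Rails are U-shaped: 155 mm between side webs, ledges 12 mm wide, a lip 7.5 mm above the ledge beneath which the 4 mm plate passes; flared by about 4 mm over the first 15 mm. Axes as the rack's.
- buffer: Rear stop: a black rubber-faced bar, 30 mm wide, upright in the middle of each bay, 40 to 205 mm high, both on one sprung crossbar that gives way stiffly, by a few mm at most: feel for it. Origin: 60 mm in front (-x) of the rubber faces that the sheet's leading edge meets, midway between the bays, at bench height; axes as the rack's. The faces lie 105 to 130 mm behind the rack's front, differently each time.
- green_tag: Green block 20 x 60 x 16 mm on the top front bar of the rack, over the middle of the bay to be loaded. Origin: centre of its underside.
- white_tag: White block 20 x 60 x 16 mm on the top front bar, over the middle of the bay that is not to be loaded. Origin: centre of its underside.
- parked_a: Loose sheet with yellow candles already in one bay, on the lowest rail pair: plate 95 (x) x 150 (y) x 4 mm without handle, candle tops 17 mm above its underside. Origin: centre of its underside. Leave it alone.
- parked_b: A like sheet with yellow candles in the other bay, on the highest rail pair. Origin: centre of its underside. Leave it alone.
- tape: Bystander: cardboard tape roll, 90 mm outside diameter, 40 mm high, standing on its flat side. Origin: centre of its underside.
- spool: Bystander: wooden wick spool, 48 mm diameter, 40 mm high, upright. Origin: centre of its underside.

How it is judged:
By the outcome, as a careful person would: the job done as asked, in the order asked, and still so for the second after the job is handed in, with the robot touching nothing.
It also fails if it takes over 69 s, if anything falls off the work surface, if the arm or the gripper's body presses on something with over 40 N, if the wrist force passes 120 N, or if a joint passes its speed limit or range.

## Working session

There is one attempt and no reset: what is moved stays moved. The work goes in short steps, Python scripts to look and compute and a tool call to move; the robot and the scene stay as the last step left them, time stands still between calls to the robot, and variables do not carry over. Pictures are saved under pics/ and viewed, and the job is handed in when it is done.

Besides the shell and the picture viewer there is one more tool, called after "Request:" as a command line: name --argument value ..., lists and objects as JSON in quotes. play_rows: Moves the arm, as the interface text tells. Shift numbers are shares of 0.3 m and turn numbers shares of 2 rad, none past 1 either way. Its arguments: {"type":"object","properties":{"claw":{"type":"array","items":{"type":"number"}},"delta_pos":{"type":"array","items":{"type":"array","items":{"type":"number"}}},"dr":{"type":"array","items":{"type":"array","items":{"type":"number"}}},"force":{"type":"number"}},"required":["claw","delta_pos","dr"]}

```bash
ls; mkdir -p pics; python3 - <<'E'
from rig import monitor, read_camera, regions_of
import cv2, numpy as np, pickle
s=monitor.observe(); print(s)
d={}
for n in ["scene","top"]:
    c=read_camera(n); d[n]=c
    cv2.imwrite(f"pics/{n}0.png",c["frame"][:,:,::-1]); print(n,c["K"],c["R"],c["t"])
    for k in ["sheet","sheet_grip","rack","green_tag","white_tag","parked_a","buffer","tape","spool"]:
        r=regions_of(n,k); d[n+k]=r
        print(n,k,[(round(q["confidence"],2),q["centre"],int(q["mask"].sum())) for q in r])
pickle.dump(d,open("d0.pkl","wb"))
E
```

```text
pics
{'time': 0.0, 'joint_positions': array([-1.31199691e+00,  2.13358283e-01, -3.50444655e-02,  1.32353466e+00,
       -2.99181483e-06,  1.57079595e+00]), 'qd': array([ 0.00084611,  0.00106383,  0.00061199, -0.00053202,  0.00168617,
        0.0011545 ]), 'tau': array([ 4.07118947e-03, -6.86157274e+01,  4.87123847e+01,  1.73719134e-02,
        4.48721394e-04, -2.02741222e-05]), 'tcp_pos': array([ 0.127871  , -0.48301618,  0.23582092]), 'tcp_rot': array([-2.48897197e+00,  1.91579309e+00,  1.42292463e-03]), 'ft_force': array([ 0.233288  , -1.00134889, -0.39707167]), 'wrist_torque': array([ 0.00351076, -0.03071361, -0.01631291]), 'grip_width': 1.0026208509994454}
scene [[433.0497553    0.         319.65536672]
 [  0.         433.0497553  238.59045629]
 [  0.           0.           1.        ]] [[ 0.36551358  0.93080394  0.00196279]
 [ 0.77591724 -0.30352561 -0.55301415]
 [-0.51415199  0.20365714 -0.83316955]] [-0.1732752  -0.38207088  1.5946886 ]
scene sheet [(0.74, [287.2, 215.3], 2748)]
scene sheet_grip [(0.95, [285.4, 216.2], 2763)]
scene rack [(0.97, [282.4, 383.7], 5949)]
scene gre
[... 320 characters left out ...]
82.45653014 242.62806552]
 [  0.           0.           1.        ]] [[ 2.15280822e-02 -9.99764255e-01  2.82433452e-03]
 [-9.95357556e-01 -2.16980880e-02 -9.37684818e-02]
 [ 9.38076589e-02 -7.92567125e-04 -9.95590024e-01]] [-0.03810827  0.56197019  1.34807514]
top sheet [(0.58, [260.1, 458.1], 4348), (0.36, [150.2, 279.1], 7177)]
top sheet_grip [(0.81, [258.9, 455.7], 4386)]
top rack [(0.56, [150.8, 280.6], 7657)]
top green_tag [(0.74, [179.1, 226.7], 321)]
top white_tag [(0.65, [174.0, 320.4], 302)]
top parked_a [(0.83, [166.6, 323.6], 1786), (0.73, [155.7, 227.6], 2112)]
top buffer [(0.76, [108.8, 280.7], 1490)]
top tape [(0.68, [278.6, 123.7], 775)]
top spool [(0.56, [318.4, 330.1], 183)]
```

View pics/scene0.png

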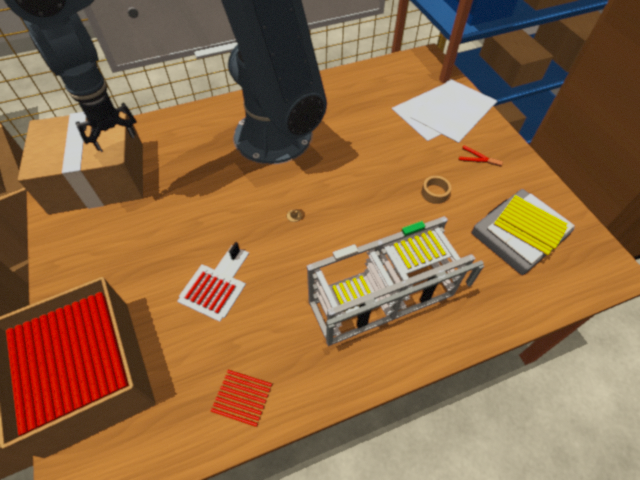

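View pics/top0.png

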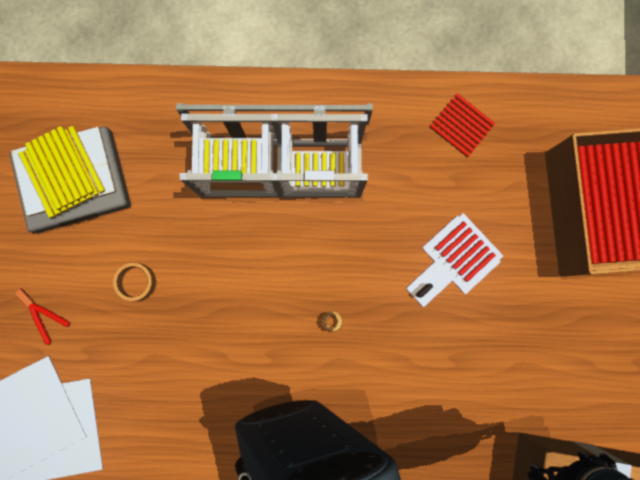

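```bash
cat > h.py <<'E'
import numpy as np, cv2
def cloud(c):
    K=c["K"]; z=c["depth"]; v,u=np.mgrid[0:480,0:640]
    P=np.stack([(u-K[0,2])/K[0,0]*z,(v-K[1,2])/K[1,1]*z,z],-1)
    return (P-c["t"])@c["R"]   # R^T (P-t)
E
python3 - <<'E'
from h import *
import pickle
d=pickle.load(open("d0.pkl","rb"))
for n in ["scene","top"]:
    c=d[n]; W=cloud(c); ok=c["depth"]>0
    for k in ["sheet","sheet_grip","rack","green_tag","white_tag","parked_a","buffer","tape","spool"]:
        for q in d[n+k]:
            m=q["mask"]&ok; p=W[m]
            print(n,k,round(q["confidence"],2),np.median(p,0).round(4),np.percentile(p,5,axis=0).round(3),np.percentile(p,95,axis=0).round(3))
    f=c["frame"].astype(int); hsv=cv2.cvtColor(c["frame"],cv2.COLOR_RGB2HSV)
    y=(abs(hsv[...,0].astype(int)-29)<4)&(hsv[...,1]>180)&(hsv[...,2]>120)&ok
    rm=d[n+"rack"][0]["mask"]; rm=cv2.dilate(rm.astype(np.uint8),np.ones((9,9)))>0
    nc,l,st,ce=cv2.connectedComponentsWithStats(cv2.dilate((y).astype(np.uint8),np.ones((5,5))))
    for i in range(1,nc):
        if st[i,4]>150:
            p=W[(l==i)&y]; print("  yellow",ce[i],np.median(p,0).round(4),np.percentile(p,[5,95],axis=0).round(3).tolist())
    m=(hsv[...,0]>50)&(hsv[...,0]<75)&(hsv[...,1]>150)&ok
    p=W[m]; print("green",len(p),p.mean(0),p[:,2].max())
E
```

```text
scene sheet 0.74 [ 0.5385 -0.3495  0.006 ] [ 0.458 -0.428  0.001] [ 0.615 -0.261  0.019]
scene sheet_grip 0.95 [ 0.5385 -0.3496  0.0059] [ 0.459 -0.428  0.001] [ 0.615 -0.262  0.019]
scene rack 0.97 [0.7643 0.0623 0.1707] [ 0.679 -0.108  0.008] [0.814 0.26  0.207]
scene green_tag 0.74 [0.6833 0.1724 0.2211] [0.671 0.145 0.208] [0.689 0.201 0.225]
scene white_tag 0.52 [ 0.6858 -0.0169  0.2212] [ 0.674 -0.045  0.208] [0.693 0.013 0.224]
scene parked_a 0.79 [0.7264 0.1758 0.1811] [0.68  0.117 0.172] [0.765 0.237 0.188]
scene parked_a 0.68 [ 0.7152 -0.0068  0.0704] [ 0.68  -0.051  0.062] [0.767 0.05  0.079]
scene buffer 0.81 [0.8261 0.0757 0.2039] [ 0.804 -0.094  0.055] [0.836 0.258 0.208]
scene tape 0.89 [0.4632 0.4124 0.0282] [0.424 0.372 0.006] [0.504 0.452 0.042]
  yellow [531.53443924 224.48106744] [0.7209 0.5707 0.0852] [[0.643, 0.507, 0.07], [0.795, 0.641, 0.09]]
  yellow [419.05812325 248.94957983] [0.7261 0.168  0.1861] [[0.691, 0.121, 0.183], [0.76, 0.224, 0.189]]
  yellow [350.65272938 289.10220674] [ 0.7183 -0.0064  0.0763] [[0.693, -0.048, 0.073], [0.743, 0.036, 0.08]]
green
[... 1383 characters left out ...]
, [0.757, 0.189, 0.189]]
  yellow [234.5 155. ] [0.7302 0.1645 0.1862] [[0.702, 0.161, 0.182], [0.757, 0.168, 0.19]]
  yellow [243.70847458 155.98305085] [0.7293 0.1452 0.186 ] [[0.697, 0.141, 0.182], [0.758, 0.149, 0.19]]
  yellow [253.5 156. ] [0.7285 0.1243 0.1857] [[0.699, 0.121, 0.181], [0.758, 0.128, 0.19]]
  yellow [332.58024691 161.33333333] [ 0.7448 -0.0454  0.0756] [[0.729, -0.048, 0.07], [0.763, -0.041, 0.08]]
  yellow [297.64497041 162.81065089] [0.7404 0.0352 0.076 ] [[0.723, 0.032, 0.071], [0.76, 0.04, 0.079]]
  yellow [306.47798742 161.44025157] [0.7438 0.0147 0.076 ] [[0.729, 0.012, 0.072], [0.763, 0.019, 0.08]]
green 243 [0.67853728 0.17371755 0.22198931] 0.22730827547928248
```

```bash
python3 - <<'E'
import pickle,cv2,numpy as np
d=pickle.load(open("d0.pkl","rb"))
a=d["top"]["frame"][85:215,165:385,::-1]; b=d["scene"]["frame"][210:350,295:490,::-1]
cv2.imwrite("pics/crop1.png",np.vstack([cv2.resize(a,(600,300),interpolation=2),cv2.resize(b,(600,300),interpolation=2)]))
E
```

```text
(no output)
```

View pics/crop1.png

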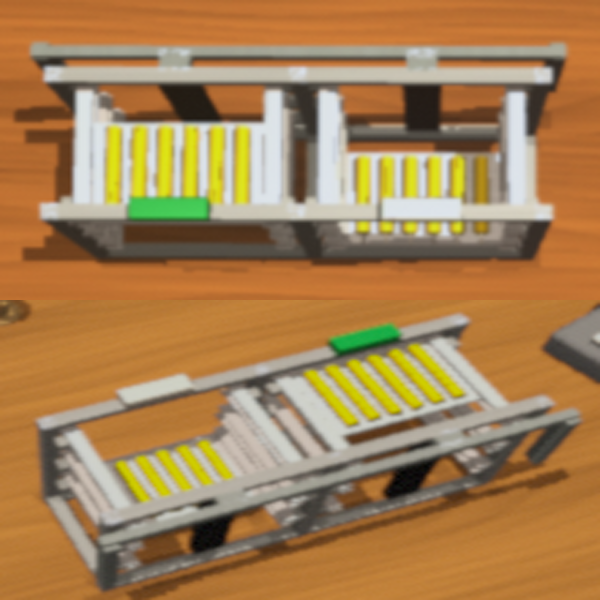

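```bash
cat >> h.py <<'E'
from scipy.optimize import minimize
from scipy.spatial.transform import Rotation as Rot
def project(c,X):
    P=X@c["R"].T+c["t"]; return (P[:,:2]/P[:,2:])@np.diag([c["K"][0,0],c["K"][1,1]])+[c["K"][0,2],c["K"][1,2]]
def plane(c,uv,z):
    r=np.c_[(uv[:,0]-c["K"][0,2])/c["K"][0,0],(uv[:,1]-c["K"][1,2])/c["K"][1,1],np.ones(len(uv))]@c["R"]
    o=-c["R"].T@c["t"]; return o+r*((z-o[2])/r[:,2])[:,None]
def inpoly(p):
    x,y=p[:,0],p[:,1]
    return ((abs(y)<.075)&(x>-.065)&(x<.051))|((abs(y)<.07)&(x>=.051)&(x<.065))|((abs(y)<.03)&(x<=-.065)&(x>-.16))
def fit(pts,cell,x0):
    # IoU-like fit of silhouettes on plate plane
    g=np.mgrid[-.16:.066:.002,-.075:.076:.002].reshape(2,-1).T; g=g[inpoly(g)]
    from scipy.spatial import cKDTree
    t=cKDTree(pts)
    def cost(q):
        R=np.array([[np.cos(q[2]),-np.sin(q[2])],[np.sin(q[2]),np.cos(q[2])]])
        a=(pts-q[:2])@R; out=(~inpoly(a)).sum()*cell
        dd,_=t.query(g@R.T+q[:2]); miss=(dd>np.sqrt(cell)*.75).sum()*4e-6
        return (out+miss)*1e3
    return minimize(cost,x0,method="Nelder-Mead",options=dict(initial_simplex=np.array([x0,x0+[.01,0,0],x0+[0,.01,0],x0+[0,0,.15]]),maxiter=600))
E
python3 - <<'E'
from h import *
import pickle
d=pickle.load(open("d0.pkl","rb"))
for n in ["scene","top"]:
    c=d[n]; W=cloud(c); hsv=cv2.cvtColor(c["frame"],cv2.COLOR_RGB2HSV)
    m=d[n+"sheet_grip"][0]["mask"]; 
    v,u=np.nonzero(m); p=plane(c,np.c_[u,v].astype(float),.004)[:,:2]
    cell=(c["depth"][m].mean()/c["K"][0,0])**2
    r=fit(p,cell,np.array([.545,-.355,-.6])); print(n,"sheet",r.x.round(4),r.fun)
    dark=(hsv[...,2]<60)&m; h=W[dark]; print("dark",dark.sum(),np.median(h,0), np.percentile(h,[5,95],axis=0))
    q=r.x;print("grip pred",q[:2]-.135*np.array([np.cos(q[2]),np.sin(q[2])]))
    # rack front top bar : points z .2-.209 front
    X=W.reshape(-1,3); s=X[(X[:,2]>.2)&(X[:,2]<.21)&(X[:,0]>.6)&(X[:,0]<.86)&(X[:,1]>-.15)&(X[:,1]<.3)]
    ys=np.arange(-.11,.27,.02); 
    L=[]
    for y in ys:
        a=s[(abs(s[:,1]-y)<.01)&(s[:,0]<.72)]
        if len(a)>6: L.append((y,*np.percentile(a[:,0],[10,50,90])))
    L=np.array(L); print(L.round(4)); print([np.polyfit(L[:,0],L[:,i],1).round(4) for i in (1,2,3)])
    print("y ext",np.percentile(s[s[:,0]<.72][:,1],[.5,99.5]), "x all", np.percentile(s[:,0],[1,99]))
E
```

```text
scene sheet [ 0.5487 -0.3634 -0.8131] 0.6094654351578079
dark 89 [ 0.46096935 -0.2648557   0.03787134] [[ 0.44988833 -0.27659474  0.01550515]
 [ 0.47136886 -0.25274378  0.05373077]]
grip pred [ 0.45590125 -0.26537202]
[[-0.11    0.6793  0.6861  0.6911]
 [-0.09    0.6783  0.685   0.6909]
 [-0.07    0.6779  0.6846  0.6908]
 [-0.05    0.6774  0.6855  0.6905]
 [-0.01    0.6897  0.6908  0.6915]
 [ 0.03    0.6759  0.683   0.6884]
 [ 0.05    0.6756  0.6827  0.6884]
 [ 0.07    0.6756  0.6823  0.6878]
 [ 0.09    0.675   0.6821  0.6869]
 [ 0.11    0.6742  0.6802  0.6871]
 [ 0.13    0.6743  0.6813  0.6861]
 [ 0.15    0.6728  0.6843  0.6874]
 [ 0.21    0.6735  0.6826  0.6857]
 [ 0.23    0.6713  0.6782  0.6849]
 [ 0.25    0.6711  0.678   0.684 ]]
[array([-0.0258,  0.6778]), array([-0.0205,  0.6845]), array([-0.0198,  0.6894])]
y ext [-0.11441545  0.27246447] x all [0.67258081 0.83661695]
top sheet [ 0.5494 -0.3625 -0.8156] 0.30766530002639536
dark 41 [ 0.45590652 -0.2586593   0.0494243 ] [[ 0.44429131 -0.26993498  0.03990131]
 [ 0.46762273 -0.24813015  0.05465229]]
grip pred [ 0.45683806 -0.26423623]
[[-0.11    0.6797  0.686   0.6923]
 [-0.09    0.6787  0.6855  0.6918]
 [-0.07    0.6786  0.6848  0.6914]
 [-0.05    0.6781  0.6847  0.6909]
 [ 0.01    0.6766  0.6815  0.6888]
 [ 0.03    0.6765  0.6833  0.6894]
 [ 0.05    0.6764  0.6822  0.6891]
 [ 0.07    0.6757  0.682   0.6885]
 [ 0.09    0.6756  0.6816  0.6882]
 [ 0.11    0.6748  0.6812  0.6876]
 [ 0.13    0.6746  0.6793  0.6857]
 [ 0.15    0.6741  0.6811  0.6869]
 [ 0.21    0.6727  0.6789  0.6852]
 [ 0.23    0.6724  0.6791  0.685 ]
 [ 0.25    0.6723  0.6783  0.684 ]]
[array([-0.0202,  0.6772]), array([-0.0206,  0.6834]), array([-0.0223,  0.6898])]
y ext [-0.11246876  0.27183244] x all [0.67281072 0.83637138]
```

```bash
cat >> h.py <<'E'
from rig import monitor
def goal(p,yaw,st=None,pitch=0.):
    """print shares for TCP goal p, sheet yaw (tool x along sheet +y), tool down; pitch about sheet y"""
    s=st or monitor.observe(); R=Rot.from_rotvec(s["tcp_rot"])
    D=Rot.from_euler("z",yaw)*Rot.from_euler("y",pitch)*Rot.from_matrix(np.c_[[0,1,0],[1,0,0],[0,0,-1.]])
    dp=R.inv().apply(np.array(p)-s["tcp_pos"]); dr=(R.inv()*D).as_rotvec()
    print("pos",s["tcp_pos"].round(4),"dp",(dp/.3).round(4),"dr",(dr/2).round(4),"F",s["ft_force"].round(2))
E
python3 - <<'E'
from h import *
s=monitor.observe(); print(Rot.from_rotvec(s["tcp_rot"]).as_matrix().round(3))
goal([.4565,-.265,.16],-.815)
goal([.4565,-.265,.16],-.815+np.pi)
E
```

```text
[[ 0.256 -0.967  0.   ]
 [-0.967 -0.256 -0.   ]
 [ 0.    -0.    -1.   ]]
pos [ 0.1279 -0.4833  0.2363] dp [-0.4233 -1.2449  0.2544] dr [-0.     -0.     -1.0339] F [ 0.64  0.58 -0.15]
pos [ 0.1279 -0.4833  0.2363] dp [-0.4233 -1.2449  0.2544] dr [-0.      0.      0.5369] F [ 0.64  0.58 -0.15]
```

Request:
play_rows --claw '[0,0,0,0,0,0,0,0,0,0]' --delta_pos '[[-0.04,-0.1,0],[-0.08,-0.2,0],[-0.12,-0.3,0],[-0.16,-0.4,0],[-0.2,-0.5,0],[-0.24,-0.6,0],[-0.28,-0.7,0],[-0.32,-0.8,0],[-0.36,-0.9,0],[-0.4,-1,0]]' --dr '[[0,0,-0.07],[0,0,-0.14],[0,0,-0.21],[0,0,-0.28],[0,0,-0.35],[0,0,-0.42],[0,0,-0.49],[0,0,-0.56],[0,0,-0.63],[0,0,-0.7]]' --force 120

```text
time: 2.0
tcp_pos: [0.3882, -0.2896, 0.2364]
tcp_rot: [3.138, 0.147, 0.0]
ft_force: [0.2, -0.7, 1.2]
grip_width: 1.006
```

```bash
python3 - <<'E'
from h import *
goal([.4565,-.265,.20],-.815)
E
```

```text
pos [ 0.3882 -0.2896  0.2364] dp [ 0.2342 -0.0603  0.1214] dr [ 1.00e-04 -1.00e-04 -3.31e-01] F [ 0.16 -0.69  1.17]
```

Request:
play_rows --claw '[0,0,0,0,0,0]' --delta_pos '[[0.05,-0.01,0.02],[0.1,-0.02,0.05],[0.14,-0.03,0.08],[0.19,-0.05,0.11],[0.234,-0.06,0.12],[0.234,-0.06,0.12]]' --dr '[[0,0,-0.06],[0,0,-0.13],[0,0,-0.2],[0,0,-0.27],[0,0,-0.33],[0,0,-0.331]]'

```text
time: 2.6
tcp_pos: [0.4564, -0.2658, 0.1996]
tcp_rot: [-2.92, -1.156, 0.001]
ft_force: [-0.4, 0.4, 0.0]
grip_width: 1.001
```

```bash
python3 - <<'E'
from h import *
from rig import read_camera, regions_of
import pickle
s=monitor.observe(); print(s["tcp_pos"],s["joint_positions"].round(3))
c=read_camera("wrist"); r=regions_of("wrist","sheet_grip"); print(c["K"],c["hand_eye"])
pickle.dump((s,c,r),open("w1.pkl","wb"))
f=c["frame"][:,:,::-1].copy()
if r:
    print(r[0]["centre"],r[0]["confidence"])
    cs,_=cv2.findContours(r[0]["mask"].astype(np.uint8),0,1); cv2.drawContours(f,cs,-1,(0,255,0),1)
cv2.imwrite("pics/w1.png",f)
E
```

```text
[ 0.45636624 -0.26582555  0.19959649] [-0.528  0.281 -0.039  1.252  0.     0.289]
[[371.64829954   0.         318.72893346]
 [  0.         371.64829954 242.06647738]
 [  0.           0.           1.        ]] [[ 9.99999674e-01 -2.65242878e-04 -7.62614735e-04 -8.48810469e-05]
 [ 4.95067046e-04  9.47550577e-01  3.19605473e-01 -8.23675403e-02]
 [ 6.37842957e-04 -3.19605747e-01  9.47550400e-01 -1.38310995e-01]
 [ 0.00000000e+00  0.00000000e+00  0.00000000e+00  1.00000000e+00]]
[272.2, 612.3] 0.67
```

View pics/w1.png

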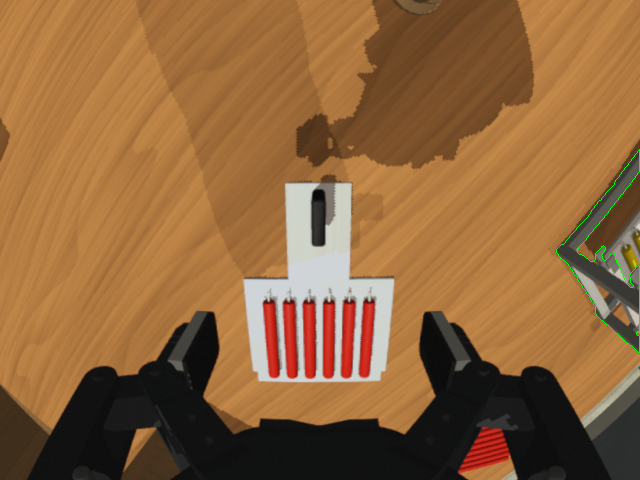

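```bash
cat >> h.py <<'E'
def wrays(s,c,uv):
    K=c["K"]; d=(np.asarray(uv,float)-[K[0,2],K[1,2]])/K[0,0]; th=np.linalg.norm(d,axis=1)
    sc=np.where(th>1e-9,np.sin(th)/np.maximum(th,1e-9),1); ray=np.c_[d*sc[:,None],np.cos(th)]
    H=c["hand_eye"]; R=Rot.from_rotvec(s["tcp_rot"]).as_matrix()
    return s["tcp_pos"]+R@H[:3,3], ray@H[:3,:3].T@R.T
def wplane(s,c,uv,z):
    o,r=wrays(s,c,uv); return o+r*((z-o[2])/r[:,2])[:,None]
E
python3 - <<'E'
from h import *
import pickle
s,c,_=pickle.load(open("w1.pkl","rb"))
f=c["frame"]; hsv=cv2.cvtColor(f,cv2.COLOR_RGB2HSV).astype(int)
sub=np.zeros((480,640),bool); sub[170:395,235:405]=True
wood=(hsv[...,0]>5)&(hsv[...,0]<20)&(hsv[...,1]>90)&(hsv[...,2]<235)
m=sub&((hsv[...,1]<60)|((hsv[...,1]>200)&((hsv[...,0]<4)|(hsv[...,0]>175))))
m=cv2.morphologyEx(m.astype(np.uint8),cv2.MORPH_CLOSE,np.ones((5,5)))
n,l,st,_=cv2.connectedComponentsWithStats(m); m=l==1+np.argmax(st[1:,4])
v,u=np.nonzero(m); p=wplane(s,c,np.c_[u,v],.004)[:,:2]
print(m.sum()); r=fit(p,.216**2*0+np.ptp(p[:,0])*0+ (0.35/371)**2,np.array([.549,-.363,-.815])); print(r.x,r.fun)
q=r.x;print("grip",q[:2]-.135*np.array([np.cos(q[2]),np.sin(q[2])]))
dk=sub&(hsv[...,2]<50)&(np.mgrid[0:480,0:640][0]<260); v,u=np.nonzero(dk); print(len(v),u.min(),u.max(),v.min(),v.max())
# top of handle corners: front view ~ top z .052
for uv in [(318.5,191),(318,203),(318.5,245)]:
    print(uv,wplane(s,c,np.array([uv]),.052),wplane(s,c,np.array([uv]),.004))
D=Rot.from_euler("z",q[2]).as_matrix()
loc=lambda X:(X-[q[0],q[1],0])@D
print(loc(wplane(s,c,np.array([(318.5,191),(318.5,245),(312,210),(325,210),(285,183),(351,183)]),.052)).round(4))
cv2.imwrite("pics/w1m.png",np.where(m[...,None],f[:,:,::-1],0)[160:400,220:420])
E
```

```text
20686
[ 0.54635864 -0.36254195 -0.81317695] 1.2683090067639726
grip [ 0.45358746 -0.26446796]
511 312 324 190 244
(318.5, 191) [[ 0.436761   -0.24564507  0.052     ]] [[ 0.44292679 -0.25231362  0.004     ]]
(318, 203) [[ 0.44305797 -0.2529374   0.052     ]] [[ 0.45028066 -0.26082992  0.004     ]]
(318.5, 245) [[ 0.46724989 -0.27816929  0.052     ]] [[ 0.47853301 -0.29029679  0.004     ]]
[[-0.1602  0.0007  0.052 ]
 [-0.1157  0.0005  0.052 ]
 [-0.145  -0.0045  0.052 ]
 [-0.1449  0.0058  0.052 ]
 [-0.1668 -0.0254  0.052 ]
 [-0.1666  0.026   0.052 ]]
```

```bash
python3 - <<'E'
from h import *
goal([.4548,-.2645,.040],-.814)
E
```

```text
pos [ 0.4554 -0.2665  0.2003] dp [ 0.0032 -0.0061  0.5344] dr [-0.0001  0.0001 -0.0048] F [-0.36  0.92  0.22]
```

Request:
play_rows --claw '[0,0,0,0,0,0,0,0]' --delta_pos '[[0,0,0.1],[0,-0.006,0.2],[0,-0.006,0.3],[0,-0.006,0.38],[0,-0.006,0.45],[0,-0.006,0.5],[0,-0.006,0.533],[0,-0.006,0.533]]' --dr '[[0,0,0],[0,0,0],[0,0,0],[0,0,0],[0,0,0],[0,0,0],[0,0,0],[0,0,0]]'

```text
time: 3.5
tcp_pos: [0.4535, -0.2651, 0.0398]
tcp_rot: [-2.924, -1.147, 0.001]
ft_force: [0.0, -0.3, 0.0]
grip_width: 0.997
```

Request:
play_rows --claw '[255,255,255,255,255,255,255,255,255,255]' --delta_pos '[[0,0,0],[0,0,0],[0,0,0],[0,0,0],[0,0,0],[0,0,0],[0,0,0],[0,0,0],[0,0,0],[0,0,0]]' --dr '[[0,0,0],[0,0,0],[0,0,0],[0,0,0],[0,0,0],[0,0,0],[0,0,0],[0,0,0],[0,0,0],[0,0,0]]' --force 120

```text
time: 4.5
tcp_pos: [0.4546, -0.2652, 0.041]
tcp_rot: [2.923, 1.151, 0.001]
ft_force: [-2.8, 2.4, 10.6]
grip_width: 0.104
```

```bash
python3 - <<'E'
from h import *
s=monitor.observe();print(s["tcp_pos"],s["ft_force"],s["wrist_torque"],s["grip_width"]*85)
goal([.4548,-.2645,.040],-.814)
E
```

```text
[ 0.45458231 -0.26517189  0.04100663] [-2.83691384  2.35062212 10.55366776] [0.38779403 0.5498383  0.19714017] 8.805393185488795
pos [ 0.4546 -0.2652  0.041 ] dp [ 0.0021 -0.0011  0.0034] dr [ 0.0003 -0.0001 -0.0033] F [-2.84  2.35 10.55]
```

Request:
play_rows --claw '[255,255,255,255,255,255,255,255]' --delta_pos '[[0,0,-0.01],[0,0,-0.03],[0,0,-0.06],[0,0,-0.1],[0,0,-0.15],[0,0,-0.2],[0,0,-0.2],[0,0,-0.2]]' --dr '[[0,0,0],[0,0,0],[0,0,0],[0,0,0],[0,0,0],[0,0,0],[0,0,0],[0,0,0]]'

```text
time: 5.3
tcp_pos: [0.4545, -0.2652, 0.1007]
tcp_rot: [2.923, 1.15, 0.001]
ft_force: [-0.3, -0.2, -3.6]
grip_width: 0.104
```

```bash
python3 - <<'E'
from h import *
from rig import read_camera
import pickle
s=monitor.observe();print(s["tcp_pos"],s["ft_force"],s["wrist_torque"],s["grip_width"]*85)
goal([.4548,-.2645,.10],-.814)
c=read_camera("wrist"); pickle.dump((s,c),open("w2.pkl","wb")); 
t=read_camera("scene"); pickle.dump(t,open("s2.pkl","wb"))
cv2.imwrite("pics/w2.png",np.hstack([c["frame"][:,:,::-1][100:,100:540],cv2.resize(t["frame"][180:350,130:290,::-1],(358,380))]))
E
```

```text
[ 0.45454002 -0.26522127  0.10065442] [-0.32922458 -0.23301644 -3.60407361] [0.20329766 0.26560764 0.0192031 ] 8.839293541102055
pos [ 0.4545 -0.2652  0.1007] dp [ 0.0023 -0.0012  0.0022] dr [ 0.0003 -0.0001 -0.0034] F [-0.33 -0.23 -3.6 ]
```

View pics/w2.png

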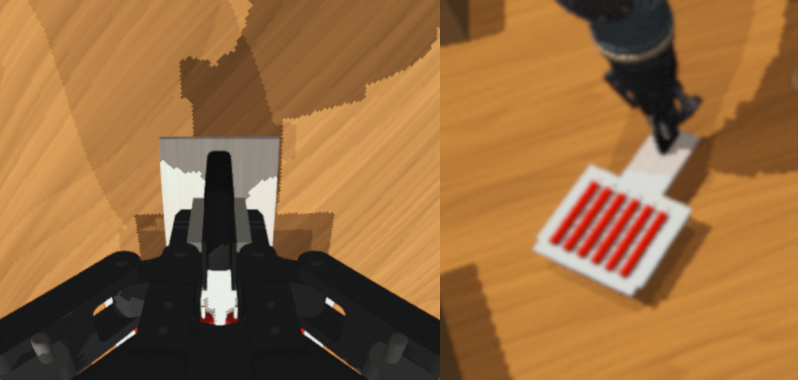

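```bash
cat >> h.py <<'E'
def sheetplane(c,box):
    """fit plane to white plate pixels within box (xmin,xmax,ymin,ymax,zmin,zmax); returns slopes in world, pts"""
    W=cloud(c); hsv=cv2.cvtColor(c["frame"],cv2.COLOR_RGB2HSV)
    m=(hsv[...,1]<40)&(hsv[...,2]>150)&(c["depth"]>0)
    for i in range(3): m&=(W[...,i]>box[2*i])&(W[...,i]<box[2*i+1])
    n,l,st,_=cv2.connectedComponentsWithStats(m.astype(np.uint8)); m=l==1+np.argmax(st[1:,4])
    p=W[m]; 
    for _ in range(4):
        A=np.c_[p[:,:2],np.ones(len(p))]; k=np.linalg.lstsq(A,p[:,2],rcond=None)[0]; e=p[:,2]-A@k; p=p[abs(e)<max(2*e.std(),.001)]
    return k,p,e.std(),m
E
python3 - <<'E'
from h import *
import pickle
c=pickle.load(open("s2.pkl","rb"))
k,p,e,m=sheetplane(c,(.44,.66,-.5,-.2,.03,.12)); y=-.815
print(len(p),e,"pitch slope along sheet x",k[0]*np.cos(y)+k[1]*np.sin(y),"along y",-k[0]*np.sin(y)+k[1]*np.cos(y))
g=np.array([.4545,-.265,1]); print("z top at grip",g@k, "center",np.array([.547,-.363,1])@k)
E
```

```text
1213 0.001756219398681906 pitch slope along sheet x -0.01269341774563478 along y -0.0011924591161077856
z top at grip 0.06310903413763175 center 0.06139835131863161
```

```bash
python3 - <<'E'
from h import *
goal([.42,-.10,.135],-.5)
goal([.42,.02,.135],-.2)
goal([.42,.17,.135],.0205)
goal([.435,.169,.105],.0205)
E
```

```text
pos [ 0.454  -0.2649  0.0998] dp [ 0.2918 -0.4796 -0.1169] dr [-5.000e-04  1.000e-04 -1.604e-01] F [-0.79  0.62 -3.01]
pos [ 0.454  -0.2649  0.0998] dp [ 0.5644 -0.7723 -0.1167] dr [-0.0005 -0.     -0.3104] F [-0.79  0.62 -3.01]
pos [ 0.454  -0.2649  0.0998] dp [ 0.9053 -1.1381 -0.1165] dr [-5.000e-04 -1.000e-04 -4.207e-01] F [-0.79  0.62 -3.01]
pos [ 0.454  -0.2649  0.0998] dp [ 0.9396 -1.1015 -0.0165] dr [-5.000e-04 -1.000e-04 -4.207e-01] F [-0.79  0.62 -3.01]
```

Request:
play_rows --claw '[255,255,255,255,255,255,255,255,255,255]' --delta_pos '[[0,-0.03,-0.03],[0.03,-0.08,-0.06],[0.08,-0.16,-0.09],[0.14,-0.25,-0.117],[0.22,-0.36,-0.117],[0.29,-0.47,-0.117],[0.37,-0.56,-0.117],[0.45,-0.65,-0.117],[0.51,-0.72,-0.117],[0.56,-0.77,-0.117]]' --dr '[[0,0,0],[0,0,-0.02],[0,0,-0.05],[0,0,-0.08],[0,0,-0.12],[0,0,-0.16],[0,0,-0.2],[0,0,-0.24],[0,0,-0.28],[0,0,-0.31]]'

```text
time: 6.4
tcp_pos: [0.4186, 0.0207, 0.1361]
tcp_rot: [-2.426, -1.995, -0.001]
ft_force: [0.1, -1.1, -2.9]
grip_width: 0.103
```

```bash
python3 - <<'E'
from h import *
goal([.435,.169,.115],.0205)
E
```

```text
pos [0.4186 0.0207 0.1361] dp [ 0.4956 -0.042   0.0705] dr [ 1.000e-04 -2.000e-04 -1.074e-01] F [ 0.06 -1.07 -2.94]
```

Request:
play_rows --claw '[255,255,255,255,255,255,255,255,255]' --delta_pos '[[0.06,-0.01,0],[0.13,-0.02,0],[0.21,-0.03,0.01],[0.29,-0.035,0.03],[0.37,-0.04,0.05],[0.44,-0.042,0.06],[0.48,-0.042,0.07],[0.495,-0.042,0.07],[0.495,-0.042,0.07]]' --dr '[[0,0,-0.01],[0,0,-0.02],[0,0,-0.04],[0,0,-0.06],[0,0,-0.08],[0,0,-0.095],[0,0,-0.105],[0,0,-0.107],[0,0,-0.107]]'

```text
time: 7.3
tcp_pos: [0.4368, 0.1665, 0.1147]
tcp_rot: [2.206, 2.237, -0.0]
ft_force: [1.2, -0.4, -2.4]
grip_width: 0.104
```

```bash
python3 - <<'E'
from h import *
from rig import read_camera
import pickle
s=monitor.observe();print(s["tcp_pos"],s["ft_force"],s["wrist_torque"])
d={n:read_camera(n) for n in ["wrist","scene","top"]}; s2=monitor.observe(); d["s"]=s; d["s2"]=s2; pickle.dump(d,open("d3.pkl","wb"))
goal([.435,.169,.115],.0205)
for n in ["scene","top"]:
    c=d[n]
    k,p,e,m=sheetplane(c,(.44,.665,.06,.28,.04,.11))
    print(n,len(p),e,"slopes",k[:2],"z grip",np.r_[s["tcp_pos"][:2],1]@k,"nose",[.635,.173,1]@k)
    q=p[:,:2]; print(np.percentile(q,[1,99],axis=0))
cv2.imwrite("pics/s3.png",np.hstack([cv2.resize(d["scene"]["frame"][170:350,290:490,::-1],(400,360)),cv2.resize(d["top"]["frame"][90:290,150:350,::-1],(400,400))[:360]]))
cv2.imwrite("pics/w3.png",d["wrist"]["frame"][:,:,::-1])
E
```

```text
[0.4368059  0.16654828 0.11471636] [ 1.18652196 -0.3677411  -2.44645876] [0.00866105 0.29488019 0.01939699]
pos [0.437  0.1657 0.1147] dp [ 0.0109 -0.0066 -0.001 ] dr [ 0.      0.0001 -0.0042] F [ 0.17  0.27 -2.9 ]
scene 730 0.001640725447503763 slopes [-0.01138274 -0.00157841] z grip 0.07807689215868566 nose 0.07581071733034724
[[0.44878113 0.09294254]
 [0.599017   0.24103291]]
top 1859 0.002164606907848065 slopes [-0.01013281 -0.00078481] z grip 0.07760979289598835 nose 0.07559646651344169
[[0.45823039 0.09407528]
 [0.6366727  0.24188831]]
```

View pics/s3.png

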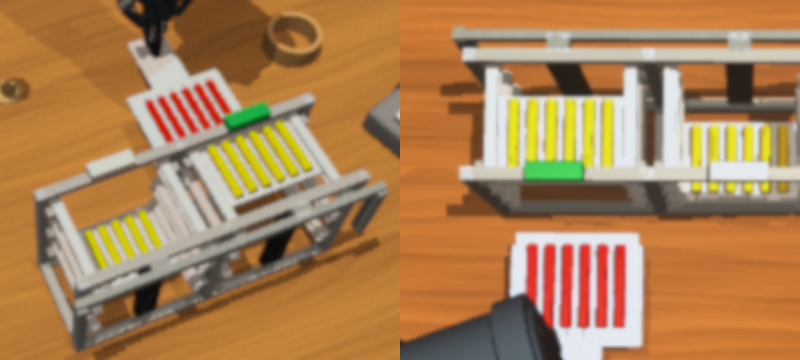

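View pics/w3.png

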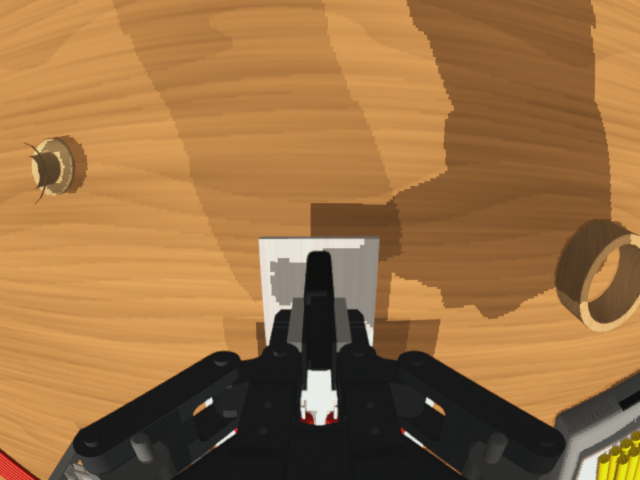

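```bash
cat > meas.py <<'E'
from h import *
def red(c,xmin,xmax):
    W=cloud(c); hsv=cv2.cvtColor(c["frame"],cv2.COLOR_RGB2HSV).astype(int)
    m=((hsv[...,0]<5)|(hsv[...,0]>174))&(hsv[...,1]>190)&(c["depth"]>0)&(W[...,0]>xmin)&(W[...,0]<xmax)&(W[...,1]>.05)&(W[...,1]<.29)
    return W,m
def report(c,tcp,xmin=.45,xmax=.8):
    W,m=red(c,xmin,xmax); n,l,st,ce=cv2.connectedComponentsWithStats(m.astype(np.uint8),connectivity=4)
    P=W[m]; hi=np.percentile(P[:,2],60); A=np.c_[P[:,:2],np.ones(len(P))]; k=np.linalg.lstsq(A,P[:,2],rcond=None)[0]
    zt=np.median(P[:,2])
    ys=[];yaw=[]
    for i in range(1,n):
        if st[i,4]<25: continue
        v,u=np.nonzero(l==i); q=plane(c,np.c_[u,v].astype(float),zt)[:,:2]; a=np.polyfit(q[:,0]-.57,q[:,1],1); ys.append(a[1]);yaw.append(a[0])
    print("red z med",zt.round(4),"slope",k[:2].round(4),"n",len(ys),"y@.57",np.round(ys,4),"mean",np.mean(ys).round(4),"yaw",np.mean(yaw).round(4),np.round(yaw,3),"x range",np.percentile(P[:,0],[1,99]).round(4))
E
python3 - <<'E'
from meas import *
import pickle
d=pickle.load(open("d3.pkl","rb"))
for n in ["scene","top"]:
    c=d[n]; report(c,None,.45,.68)
    W=cloud(c); hsv=cv2.cvtColor(c["frame"],cv2.COLOR_RGB2HSV).astype(int)
    b=(hsv[...,0]>50)&(hsv[...,0]<75)&(hsv[...,1]>150)
    v,u=np.nonzero(b); p=plane(c,np.c_[u,v].astype(float),.222); print("green",p.mean(0),"y mid",np.percentile(p[:,1],[2,98]).mean())
    # table plane
    t=(W[...,0]>.3)&(W[...,0]<.62)&(W[...,1]>-.1)&(W[...,1]<.36)&(abs(W[...,2])<.006)&(c["depth"]>0)
    P=W[t]; A=np.c_[P[:,:2],np.ones(len(P))]; k=np.linalg.lstsq(A,P[:,2],rcond=None)[0]; print("table slope",k, "z at",[.57,.17,1]@k)
    # yellow
    y=(abs(hsv[...,0]-29)<5)&(hsv[...,1]>170)&(W[...,0]>.66)&(W[...,0]<.8)&(c["depth"]>0)
    for nm,lo,hi in (("b",.1,.26),("a",-.1,.06)):
        P=W[y&(W[...,1]>lo)&(W[...,1]<hi)]; print(nm,"z",np.median(P[:,2]),"y",np.percentile(P[:,1],[1,99]), np.percentile(P[:,1],[1,99]).mean())
E
```

```text
red z med 0.0885 slope [-0.0036 -0.0065] n 6 y@.57 [0.2154 0.1957 0.1755 0.1559 0.136  0.1159] mean 0.1657 yaw 0.0089 [0.001 0.014 0.009 0.009 0.014 0.007] x range [0.5337 0.6034]
green [0.68299434 0.17145828 0.222     ] y mid 0.17131279600127575
table slope [2.43688082e-05 5.01298183e-04 2.03381924e-04] z at 0.0003024928358638423
b z 0.18590117495619018 y [0.11969288 0.22585192] 0.17277240180485137
a z 0.07625936339636671 y [-0.04991198  0.03704451] -0.006433733320035554
red z med 0.0883 slope [-0.0863 -0.0151] n 6 y@.57 [0.2161 0.1967 0.1768 0.1568 0.1367 0.1175] mean 0.1668 yaw 0.0109 [0.01  0.013 0.008 0.016 0.009 0.01 ] x range [0.532  0.6193]
green [0.67835581 0.17373682 0.222     ] y mid 0.17370693972227397
table slope [-7.67664135e-05 -1.39179707e-04  5.68796953e-05] z at -1.053771059606914e-05
b z 0.18590631732540153 y [0.1207194  0.22850513] 0.17461226768779242
a z 0.07598861420549712 y [-0.04827835  0.03974956] -0.004264391168028035
```

Request:
play_rows --claw '[255,255,255,255,255,255]' --delta_pos '[[0.004,0,0.01],[0.008,0.01,0.02],[0.009,0.02,0.03],[0.009,0.03,0.04],[0.009,0.03,0.042],[0.009,0.03,0.042]]' --dr '[[-0.002,0,-0.002],[-0.004,0,-0.004],[-0.0055,0,-0.0045],[-0.0055,0,-0.0045],[-0.0055,0,-0.0045],[-0.0055,0,-0.0045]]'

```text
time: 8.05
tcp_pos: [0.446, 0.1692, 0.1017]
tcp_rot: [2.192, 2.24, 0.012]
ft_force: [0.1, 0.0, -4.2]
grip_width: 0.105
```

```bash
cat > chk.py <<'E'
from meas import *
from rig import read_camera
import pickle,sys
s=monitor.observe();print(s["time"],s["tcp_pos"],s["ft_force"],s["wrist_torque"])
d={n:read_camera(n) for n in ["scene","top"]}; d["s"]=s; pickle.dump(d,open(sys.argv[1]+".pkl","wb"))
s2=monitor.observe();print(s2["tcp_pos"],s2["ft_force"])
goal([.437,.169,.102],.0205,pitch=-.011)
for n in ["scene","top"]:
    c=d[n]; report(c,None,.45,.8)
    k,p,e,m=sheetplane(c,(.44,.665,.06,.28,.04,.11))
    print(n,len(p),e,"slopes",k[:2],"z grip",np.r_[s["tcp_pos"][:2],1]@k,"nose",[.66,.173,1]@k)
E
python3 chk.py d4
```

```text
8.05 [0.44602408 0.16916365 0.10167318] [ 0.14250063  0.02229555 -4.23248679] [-0.01750216  0.36607969  0.00845861]
[0.44606082 0.16920896 0.10193259] [ 0.42560172  0.45327148 -3.0410523 ]
pos [0.4461 0.1692 0.1019] dp [-0.     -0.0302 -0.0006] dr [-0.      0.      0.0008] F [ 0.43  0.45 -3.04]
red z med 0.0769 slope [0.021  0.0002] n 6 y@.57 [0.2194 0.1995 0.1796 0.1598 0.1397 0.1199] mean 0.1696 yaw 0.0213 [0.007 0.016 0.017 0.02  0.024 0.043] x range [0.5434 0.5972]
scene 687 0.0017757097194310953 slopes [-0.00100118 -0.00534916] z grip 0.06491384496073353 nose 0.06467909424029103
red z med 0.0767 slope [-0.0797 -0.0235] n 6 y@.57 [0.221  0.2013 0.1808 0.1609 0.1417 0.1215] mean 0.1712 yaw 0.0191 [0.004 0.02  0.031 0.027 0.002 0.031] x range [0.5414 0.6284]
top 1863 0.0021539221822194895 slopes [ 0.00148608 -0.00018691] z grip 0.06477667108368436 nose 0.06509393946129402
```

Request:
play_rows --claw '[255,255,255,255,255,255,255,255,255]' --delta_pos '[[0,0.02,-0.001],[0,0.04,-0.001],[0,0.06,-0.001],[0,0.08,0],[0,0.1,0],[0,0.115,0],[0,0.13,0],[0,0.14,0],[0,0.14,0]]' --dr '[[0,0,0],[0,0,0],[0,0,0],[0,0,0],[0,0,0],[0,0,0],[0,0,0],[0,0,0],[0,0,0]]'

```text
time: 9.05
tcp_pos: [0.4884, 0.1702, 0.1023]
tcp_rot: [2.191, 2.24, 0.012]
ft_force: [-0.5, -0.3, -3.6]
grip_width: 0.107
```

```bash
python3 chk.py d5; python3 - <<'E'
import pickle,cv2,numpy as np
d=pickle.load(open("d5.pkl","rb"))
cv2.imwrite("pics/s5.png",np.hstack([cv2.resize(d["scene"]["frame"][190:330,330:470,::-1],(400,400),interpolation=2),cv2.resize(d["top"]["frame"][110:230,170:290,::-1],(400,400),interpolation=2)]))
E
```

```text
9.05 [0.48837487 0.17018776 0.10231759] [-0.51624948 -0.26678433 -3.62393237] [-0.03500932  0.42772803 -0.03945365]
[0.48792822 0.17013134 0.10233322] [-0.23135133  0.4672611  -3.89455671]
pos [0.4879 0.1701 0.1023] dp [-0.     -0.1698 -0.0007] dr [-0.0001  0.      0.0008] F [-0.23  0.47 -3.89]
red z med 0.0771 slope [ 0.0792 -0.0059] n 0 y@.57 [] mean nan yaw nan [] x range [0.5858 0.5975]
scene 555 0.0017276293073898738 slopes [0.00239721 0.00558123] z grip 0.0654770571594899 nose 0.06590417378804916
red z med 0.077 slope [-0.2644 -0.0515] n 6 y@.57 [0.1813 0.1613 0.1414 0.1216 0.2183 0.2004] mean 0.1707 yaw 0.0297 [0.024 0.02  0.023 0.026 0.055 0.031] x range [0.5825 0.6715]
top 1072 0.0021720874129023972 slopes [-0.00034336 -0.00487895] z grip 0.06520091149672866 nose 0.06512826156796322
  return _methods._mean(a, axis=axis, dtype=dtype,
  ret = ret.dtype.type(ret / rcount)
```

View pics/s5.png

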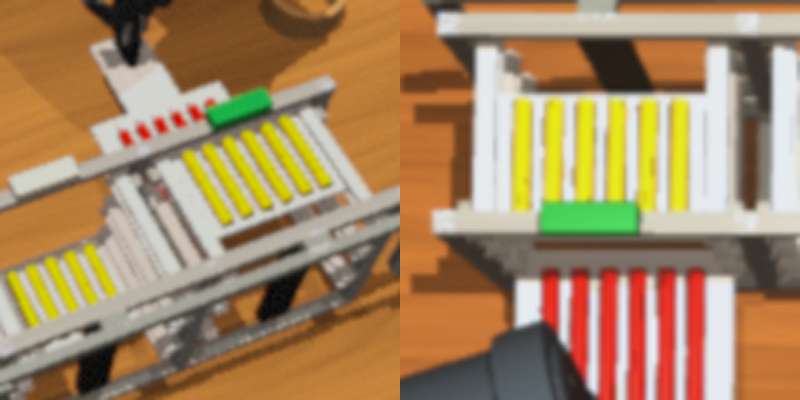

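Request:
play_rows --claw '[255,255,255,255,255,255]' --delta_pos '[[0,0.012,0],[0,0.025,0],[0,0.04,0],[0,0.055,0.0005],[0,0.07,0.001],[0,0.08,0.001]]' --dr '[[0,0,0],[0,0,0],[0,0,0],[0,0,0],[0,0,0],[0,0,0]]'

```text
time: 9.75
tcp_pos: [0.5126, 0.1707, 0.1023]
tcp_rot: [2.191, 2.24, 0.012]
ft_force: [-0.2, 0.5, -3.5]
grip_width: 0.106
```

```bash
python3 - <<'E'
from h import *
s=monitor.observe();print(s["ft_force"],s["wrist_torque"])
goal([.437,.169,.102],.0205,pitch=-.011)
E
```

```text
[-0.22585933  0.51272591 -3.52290266] [ 0.01597494  0.35975721 -0.01188487]
pos [0.5126 0.1707 0.1023] dp [-1.000e-04 -2.519e-01 -1.900e-03] dr [0.     0.     0.0008] F [-0.23  0.51 -3.52]
```

Request:
play_rows --claw '[255,255,255,255,255,255,255,255,255]' --delta_pos '[[0,0.015,0],[0,0.035,0.0005],[0,0.055,0.0005],[0,0.075,0.001],[0,0.095,0.001],[0,0.115,0.001],[0,0.13,0.0015],[0,0.145,0.0015],[0,0.15,0.0015]]' --dr '[[0,0,0],[0,0,0],[0,0,0],[0,0,0],[0,0,0],[0,0,0],[0,0,0],[0,0,0],[0,0,0]]'

```text
time: 10.65
tcp_pos: [0.5575, 0.1717, 0.1023]
tcp_rot: [2.191, 2.24, 0.012]
ft_force: [0.2, -0.2, -3.0]
grip_width: 0.103
```

```bash
python3 - <<'E'
from h import *
s=monitor.observe();print(s["ft_force"],s["wrist_torque"])
goal([.437,.169,.102],.0205,pitch=-.011)
import pickle
d=pickle.load(open("d5.pkl","rb"))
for n in ["scene","top"]:
    c=d[n];W=cloud(c); v=c["frame"].max(-1)
    for lo,hi in ((.13,.22),(-.06,.03)):
        m=(v<70)&(W[...,0]>.77)&(W[...,0]<.84)&(W[...,1]>lo)&(W[...,1]<hi)&(W[...,2]>.06)&(W[...,2]<.2)&(c["depth"]>0)
        p=W[m]; print(n,len(p),np.percentile(p[:,0],[2,10,50,90]) if len(p) else None, np.median(p,0))
E
```

```text
[ 0.20340325 -0.18632252 -3.03124927] [ 0.04927707  0.38620534 -0.00122171]
pos [0.5575 0.1717 0.1023] dp [-2.000e-04 -4.017e-01 -3.300e-03] dr [0.     0.     0.0008] F [ 0.2  -0.19 -3.03]
scene 153 [0.80030396 0.80468175 0.81024535 0.81134222] [0.81024535 0.1681532  0.10440293]
scene 153 [0.80672215 0.81091081 0.81409736 0.81533058] [ 0.81409736 -0.01794912  0.10459215]
top 217 [0.79855205 0.79903011 0.80016721 0.8017459 ] [0.80016721 0.17441028 0.13534918]
top 204 [0.80215223 0.80283924 0.8038232  0.80468481] [ 0.8038232  -0.01249608  0.13070856]
```

Request:
play_rows --claw '[255,255,255,255,255,255,255,255]' --delta_pos '[[0,0.015,0],[0,0.03,0],[0,0.05,0.0005],[0,0.07,0.0005],[0,0.085,0.001],[0,0.1,0.001],[0,0.11,0.001],[0,0.11,0.001]]' --dr '[[0,0,0],[0,0,0],[0,0,0],[0,0,0],[0,0,0],[0,0,0],[0,0,0],[0,0,0]]'

```text
time: 11.45
tcp_pos: [0.5904, 0.1724, 0.1023]
tcp_rot: [2.191, 2.24, 0.012]
ft_force: [-0.4, -0.2, -3.3]
grip_width: 0.105
```

```bash
python3 chk.py d6 2>/dev/null; python3 - <<'E'
import pickle,cv2,numpy as np
d=pickle.load(open("d6.pkl","rb"))
cv2.imwrite("pics/s6.png",np.hstack([cv2.resize(d["scene"]["frame"][190:330,330:470,::-1],(400,400),interpolation=2),cv2.resize(d["top"]["frame"][90:210,170:290,::-1],(400,400),interpolation=2)]))
E
```

```text
11.45 [0.59037731 0.17241874 0.10234361] [-0.36288643 -0.15068732 -3.34200613] [-0.06365678  0.35056042  0.06336841]
[0.58992607 0.17241627 0.10235568] [ 0.50993866 -0.19474178 -3.4160889 ]
pos [0.5899 0.1724 0.1024] dp [-1.000e-04 -5.099e-01 -4.300e-03] dr [-0.0001  0.      0.0008] F [ 0.51 -0.19 -3.42]
red z med 0.0767 slope [-0.0015 -0.0068] n 0 y@.57 [] mean nan yaw nan [] x range [0.7323 0.768 ]
scene 28 0.0012986944103503496 slopes [-0.01589115 -0.11862301] z grip 0.06264023895629534 nose 0.061464902595793985
red z med 0.0776 slope [-0.4506 -0.0786] n 0 y@.57 [] mean nan yaw nan [] x range [0.6866 0.6898]
top 174 0.002269706862260512 slopes [0.00321518 0.00641778] z grip 0.06550083391532255 nose 0.06572841388217533
```

View pics/s6.png

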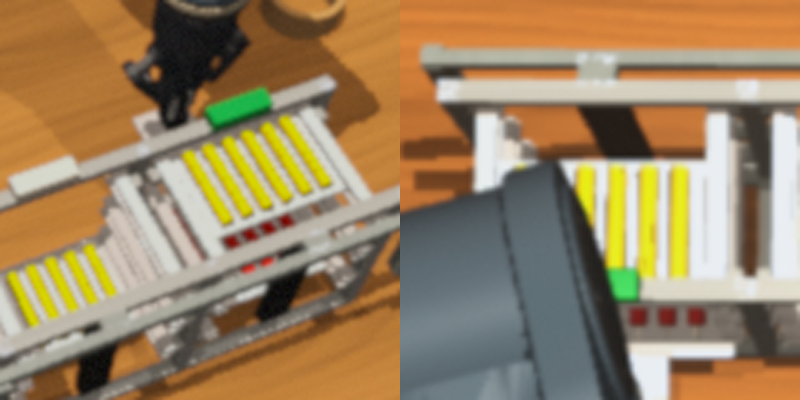

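Request:
play_rows --claw '[255,255,255,255]' --delta_pos '[[0,0,0.001],[0,0,0.002],[0,0,0.003],[0,0,0.003]]' --dr '[[0,0,0],[0,0,0],[0,0,0],[0,0,0]]'

```text
time: 11.95
tcp_pos: [0.5899, 0.1725, 0.1015]
tcp_rot: [2.191, 2.241, 0.012]
ft_force: [-0.1, 0.4, -3.7]
grip_width: 0.106
```

```bash
python3 -c "
from h import *
s=monitor.observe();print(s['ft_force'],s['wrist_torque'],s['tcp_pos'])"
```

```text
[-0.05675682  0.41618445 -3.67277897] [-0.04061831  0.34916951 -0.02168295] [0.58993331 0.17245472 0.10149783]
```

Request:
play_rows --claw '[255,255,255]' --delta_pos '[[0,0,0.001],[0,0,0.002],[0,0,0.002]]' --dr '[[0,0,0],[0,0,0],[0,0,0]]'

```text
time: 12.25
tcp_pos: [0.59, 0.1724, 0.1009]
tcp_rot: [2.191, 2.24, 0.012]
ft_force: [-0.6, 0.7, -3.3]
grip_width: 0.106
```

```bash
python3 -c "
from h import *
s=monitor.observe();print(s['ft_force'],s['wrist_torque'],s['tcp_pos'])"
```

```text
[-0.56269872  0.67751902 -3.33199024] [ 0.04990715  0.36972719 -0.0113589 ] [0.59004393 0.17244035 0.10093506]
```

Request:
play_rows --claw '[255,255,255]' --delta_pos '[[0,0,0.001],[0,0,0.002],[0,0,0.002]]' --dr '[[0,0,0],[0,0,0],[0,0,0]]'

```text
time: 12.55
tcp_pos: [0.5901, 0.1725, 0.1004]
tcp_rot: [2.191, 2.24, 0.012]
ft_force: [-0.2, -0.4, -0.8]
grip_width: 0.106
```

```bash
python3 -c "
from h import *
s=monitor.observe();print(s['ft_force'],s['wrist_torque'],s['tcp_pos'])"
```

```text
[-0.18786133 -0.3635419  -0.82916343] [-0.0204056   0.35994119  0.01530595] [0.59006853 0.17247289 0.10041934]
```

Request:
play_rows --claw '[255,255,255,255,255,255]' --delta_pos '[[0,0.004,0],[0,0.008,0],[0,0.012,0],[0,0.015,0],[0,0.017,0],[0,0.017,0]]' --dr '[[0,0,0],[0,0,0],[0,0,0],[0,0,0],[0,0,0],[0,0,0]]'

```text
time: 13.15
tcp_pos: [0.5953, 0.1726, 0.1004]
tcp_rot: [2.191, 2.24, 0.013]
ft_force: [0.0, 0.8, -1.6]
grip_width: 0.104
```

```bash
python3 -c "
from h import *
s=monitor.observe();print(s['ft_force'],s['wrist_torque'],s['tcp_pos'])"
```

```text
[ 0.01388017  0.83909738 -1.57901833] [0.06837935 0.21711965 0.04350975] [0.59534018 0.17255312 0.10041747]
```

Request:
play_rows --claw '[255,255,255,255]' --delta_pos '[[0,0.0033,0],[0,0.0066,0],[0,0.01,0],[0,0.01,0]]' --dr '[[0,0,0],[0,0,0],[0,0,0],[0,0,0]]'

```text
time: 13.55
tcp_pos: [0.5983, 0.1726, 0.1004]
tcp_rot: [2.191, 2.24, 0.012]
ft_force: [-1.4, 0.1, -1.0]
grip_width: 0.101
```

```bash
python3 -c "
from h import *
s=monitor.observe();print(s['ft_force'],s['wrist_torque'],s['tcp_pos'])"
```

```text
[-1.41145147  0.13559667 -1.04154184] [-0.00142678  0.31711425  0.03970996] [0.59830129 0.17264275 0.10042685]
```

Near the expected contact; continue in 0.5 mm steps.

Request:
play_rows --claw '[255,255,255]' --delta_pos '[[0,0.0017,0],[0,0.0034,0],[0,0.0034,0]]' --dr '[[0,0,0],[0,0,0],[0,0,0]]'

```text
time: 13.85
tcp_pos: [0.5988, 0.1726, 0.1004]
tcp_rot: [2.192, 2.241, 0.011]
ft_force: [-5.3, 1.1, 2.8]
grip_width: 0.101
```

```bash
python3 -c "
from h import *
s=monitor.observe();print(s['ft_force'],s['wrist_torque'],s['tcp_pos'])"
```

```text
[-5.27355675  1.11896378  2.79225493] [5.06753344e-04 1.19265423e+00 8.26047221e-03] [0.59879295 0.1726485  0.10042993]
```

Request:
play_rows --claw '[255,255]' --delta_pos '[[0,0.0017,0],[0,0.0017,0]]' --dr '[[0,0,0],[0,0,0]]'

```text
time: 14.05
tcp_pos: [0.599, 0.1727, 0.1004]
tcp_rot: [2.192, 2.241, 0.011]
ft_force: [-7.4, -1.0, 3.7]
grip_width: 0.105
```

```bash
python3 -c "
from h import *
s=monitor.observe();print(s['ft_force'],s['wrist_torque'],s['tcp_pos'])"
```

```text
[-7.37714134 -0.95835907  3.67781435] [-0.04600289  1.5972584  -0.07776031] [0.59903405 0.17265373 0.1004136 ]
```

Request:
play_rows --claw '[255,255,255]' --delta_pos '[[0,0.0018,0],[0,0.0018,0],[0,0.0018,0]]' --dr '[[0,0,0],[0,0,0],[0,0,0]]'

```text
time: 14.35
tcp_pos: [0.5993, 0.1727, 0.1004]
tcp_rot: [2.192, 2.242, 0.01]
ft_force: [-9.6, -0.0, 4.9]
grip_width: 0.106
```

```bash
python3 -c "
from h import *
s=monitor.observe();print(s['ft_force'],s['wrist_torque'],s['tcp_pos'])"
```

```text
[-9.5559441  -0.04874472  4.90191616] [-0.02964506  2.0181237  -0.01061422] [0.59928532 0.1726912  0.10038942]
```

Request:
play_rows --claw '[255,255,255,255,255,255,255]' --delta_pos '[[0,0.0015,-0.0005],[0,0.0015,-0.0005],[0,0.0015,-0.0005],[0,0.0015,-0.0005],[0,0.0015,-0.0005],[0,0.0015,-0.0005],[0,0.0015,-0.0005]]' --dr '[[0,0,0],[0,0,0],[0,0,0],[0,0,0],[0,0,0],[0,0,0],[0,0,0]]'

```text
time: 15.05
tcp_pos: [0.5996, 0.1727, 0.1004]
tcp_rot: [2.192, 2.242, 0.01]
ft_force: [-9.9, -0.7, 4.0]
grip_width: 0.104
```

```bash
python3 -c "
from h import *
s=monitor.observe();print(s['ft_force'],s['wrist_torque'],s['tcp_pos'])"
```

```text
[-9.90562938 -0.74195421  3.97090124] [0.01929886 2.0748728  0.01447284] [0.59959923 0.17266721 0.10044162]
```

Request:
play_rows --claw '[255,255,255,255,255,255,255]' --delta_pos '[[0,0.0014,-0.0005],[0,0.0014,-0.0005],[0,0.0014,-0.0005],[0,0.0014,-0.0005],[0,0.0014,-0.0005],[0,0.0014,-0.0005],[0,0.0014,-0.0005]]' --dr '[[0,0,0],[0,0,0],[0,0,0],[0,0,0],[0,0,0],[0,0,0],[0,0,0]]'

```text
time: 15.75
tcp_pos: [0.5998, 0.1727, 0.1004]
tcp_rot: [2.192, 2.242, 0.009]
ft_force: [-11.5, 0.0, 3.3]
grip_width: 0.105
```

```bash
python3 -c "
from h import *
s=monitor.observe();print(s['ft_force'],s['wrist_torque'],s['tcp_pos'])"
```

```text
[-11.45606675   0.03017057   3.29816733] [0.04376885 2.21574217 0.00792798] [0.59981198 0.17266119 0.10044076]
```

Request:
play_rows --claw '[255,255,255,255]' --delta_pos '[[0,-0.002,0],[0,-0.004,0],[0,-0.0055,0],[0,-0.0055,0]]' --dr '[[0,0,0],[0,0,0],[0,0,0],[0,0,0]]'

```text
time: 16.15
tcp_pos: [0.5991, 0.1726, 0.1005]
tcp_rot: [2.191, 2.241, 0.011]
ft_force: [-4.9, 0.1, -0.9]
grip_width: 0.102
```

```bash
python3 -c "
from h import *
s=monitor.observe();print(s['ft_force'],s['wrist_torque'],s['tcp_pos'])"
```

```text
[-4.93579957  0.1241253  -0.90429972] [ 0.01094881  1.13538116 -0.01568336] [0.59905805 0.17262503 0.10053488]
```

Request:
play_rows --claw '[255,255,230,200,170,140,110,80,60,60]' --delta_pos '[[0,-0.0013,0],[0,-0.0013,0],[0,-0.0013,0],[0,-0.0013,0],[0,-0.0013,0],[0,-0.0013,0],[0,-0.0013,0],[0,-0.0013,0],[0,-0.0013,0],[0,-0.0013,0]]' --dr '[[0,0,0],[0,0,0],[0,0,0],[0,0,0],[0,0,0],[0,0,0],[0,0,0],[0,0,0],[0,0,0],[0,0,0]]'

```text
time: 17.15
tcp_pos: [0.5991, 0.1726, 0.1007]
tcp_rot: [2.191, 2.24, 0.012]
ft_force: [-0.3, 0.3, 0.0]
grip_width: 0.766
```

```bash
python3 - <<'E'
from h import *
from rig import read_camera
s=monitor.observe();print(s['ft_force'],s['wrist_torque'],s['tcp_pos'],s['grip_width'])
c=read_camera("wrist"); cv2.imwrite("pics/w7.png",c["frame"][:,:,::-1])
E
```

```text
[-0.27704633  0.31065193  0.02960915] [ 0.00182018  0.01271945 -0.03515093] [0.59911065 0.17264415 0.10074671] 0.7657742605686743
```

View pics/w7.png

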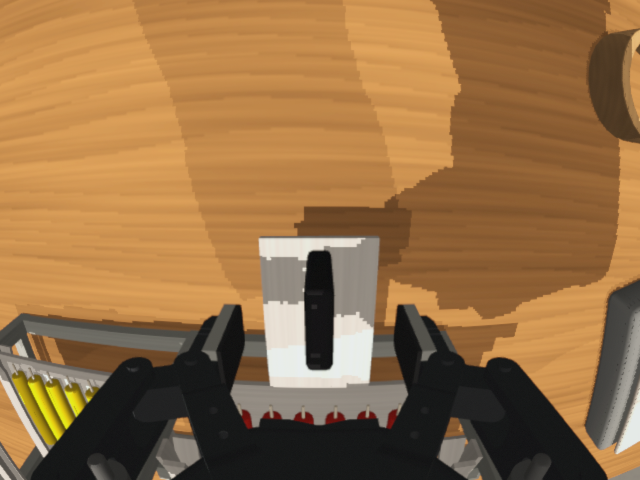

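Request:
play_rows --claw '[60,60,60,60,60,60,60,60,60,60]' --delta_pos '[[0,0,-0.04],[0,0,-0.1],[0,0,-0.17],[0,0,-0.24],[0,0,-0.3],[0,-0.1,-0.36],[0,-0.25,-0.42],[0,-0.4,-0.45],[0,-0.5,-0.45],[0,-0.5,-0.45]]' --dr '[[0,0,0],[0,0,0],[0,0,0],[0,0,0],[0,0,0],[0,0,0],[0,0,0],[0,0,0],[0,0,0],[0,0,0]]'

```text
time: 18.2
tcp_pos: [0.4449, 0.1693, 0.236]
tcp_rot: [2.19, 2.241, 0.015]
ft_force: [1.1, 0.4, 0.5]
grip_width: 0.765
```

```bash
python3 - <<'E'
from meas import *
from rig import read_camera
import pickle
s=monitor.observe(); print(s["time"],s["tcp_pos"],s["ft_force"])
w=read_camera("wrist")
d={n:read_camera(n) for n in ["scene","top"]}; d["w"]=w;d["s"]=s; pickle.dump(d,open("d8.pkl","wb"))
for n in ["scene","top"]:
    try: k,p,e,m=sheetplane(d[n],(.54,.668,.06,.28,.04,.11)); print(n,len(p),e,k[:2],"z@.65",[.65,.174,1]@k, "xmin",np.percentile(p[:,0],1), "y",np.percentile(p[:,1],[1,99]))
    except Exception as x: print(x)
    c=d[n];W=cloud(c);m=(c["frame"].max(-1)<60)&(W[...,0]>.54)&(W[...,0]<.66)&(W[...,1]>.12)&(W[...,1]<.22)&(W[...,2]>.065)&(W[...,2]<.125);p=W[m]; print("handle",len(p),p.mean(0) if len(p) else 0, np.percentile(p,[2,98],axis=0) if len(p) else 0)
cv2.imwrite("pics/s8.png",np.hstack([cv2.resize(d["scene"]["frame"][190:330,330:470,::-1],(400,400),interpolation=2),cv2.resize(d["top"]["frame"][90:210,170:290,::-1],(400,400),interpolation=2)]))
cv2.imwrite("pics/w8.png",w["frame"][:,:,::-1])
E
```

```text
18.2 [0.44494227 0.16925001 0.23595955] [1.109677   0.4133123  0.49474545]
scene 45 0.0017631585910999731 [ 0.17991568 -0.04616591] z@.65 0.07576852020268113 xmin 0.5741153332463191 y [0.14246235 0.16747027]
handle 55 [0.599762   0.16807664 0.10420005] [[0.58799376 0.16485419 0.08288691]
 [0.61545884 0.17329646 0.11447386]]
top 795 0.0022772527187036465 [0.0036078  0.00620373] z@.65 0.06375929799688865 xmin 0.5768809126597075 y [0.14381291 0.20392109]
handle 66 [0.59916519 0.16961275 0.1061396 ] [[0.58069684 0.16612167 0.08401208]
 [0.61409842 0.17503529 0.11492722]]
```

View pics/s8.png

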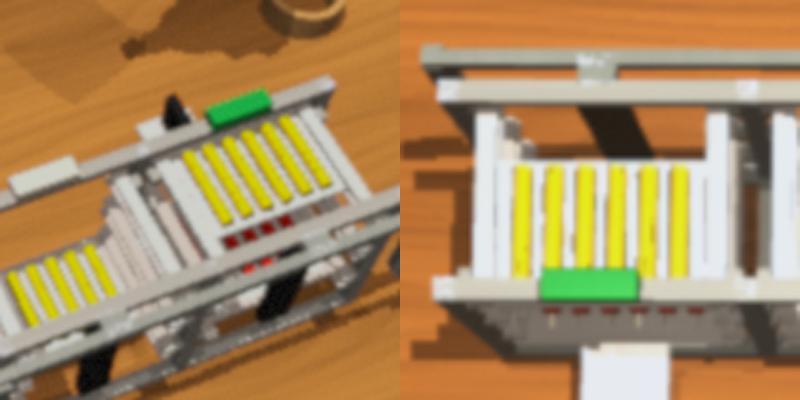

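View pics/w8.png

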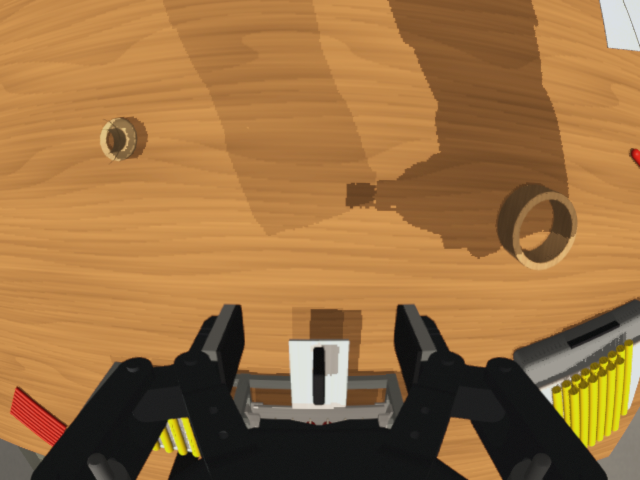

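```bash
python3 - <<'E'
import cv2,numpy as np
a=cv2.imread("pics/w3.png").astype(float); b=cv2.imread("pics/w7.png").astype(float)
for nm,im in (("w3",a),("w7",b)):
    s=im[...,0]  # blue: wood low, plate high
    r=[]
    for x in list(range(264,300,3))+list(range(340,376,3)):
        col=s[225:250,x]; g=np.diff(col); i=np.argmax(g); r.append(225+i+.5+ (0))
    c=s[225:250,264:300].mean(1); c2=s[225:250,340:376].mean(1)
    print(nm,np.mean(r),c.round(0)[8:18],c2.round(0)[8:18])
    v=im.max(-1)[240:265,312:326].mean(1); print(v.round(0))
E
```

```text
w3 238.125 [ 72.  72.  73.  81.  90. 122. 196. 215. 216. 216.] [ 41.  41.  46.  69.  90. 123. 172. 185. 187. 187.]
[232. 233. 233. 233. 233. 233. 233. 232. 219. 209. 161.  80.  24.  15.
  15.  15.  15.  15.  16.  15.  15.  16.  16.  16.  16.]
w7 237.33333333333334 [ 70.  69.  72.  87. 109. 181. 209. 216. 217. 217.] [ 41.  44.  60.  86. 106. 165. 180. 179. 179. 179.]
[232. 233. 233. 233. 233. 231. 222. 219. 218. 194. 132.  48.  15.  16.
  15.  15.  15.  15.  14.  16.  16.  15.  15.  16.  15.]
```

```bash
python3 -c "
from rig import workorder; print(workorder.finish_job())"
```

```text
the job is handed in; nothing more can be done
None
```

The red-candle sheet is in the green-tagged bay on the lowest rail pair. The bay's yellow sheet is on the top pair, so the middle pair stays empty between them. I handed the job in at about 18.4 s.

- **Insertion:** I gripped the sheet by its handle, corrected a slight nose-down droop and slid it in. It met no noticeable resistance before the stop.
- **Push:** The stop took up force at a tool position of about x = 0.598 m. I held about 10 N for 0.7 s, then 11.5 N for another 0.7 s. Then I eased off to about 5 N, backed off another 0.4 mm without reading the force again, and opened the gripper.
- **Final checks:** After backing the arm away, the top camera showed the sheet level (slope about 0.2°). Its plate top was at 64 mm, as expected for a sheet lying on the 60 mm ledges. The handle was at x ≈ 0.599 m. The pictures show the yellow sheets, tape roll and spool where they were.
- **Less certain:** The scene camera saw too little of the plate to confirm the level, and its plane fit was unusable. The wrist picture suggests the sheet moved back 0.3–0.4 mm relative to the tool when released. That still leaves it about 0.4 mm past the point where it first touched the stop, but this is close to the measurement noise.

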